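# Open the bifold door of the counter cupboard

### The arm

A 6-joint arm with a two-finger parallel gripper is mounted at the origin on a cart in front of the work surface, level with it; the furniture and walls round the work are solid. World frame = base frame: x ahead of the robot, y to its left, z up, the work surface at z = 0. Lengths are in m, angles in rad, forces in N, time in s.
With the tool pointing down it reaches from about 0.425 to 0.95 m from the base axis. Payload 3.5 kg.
Tool frame: the origin (TCP) lies at the very end of the fingers, on their centre line; the grasp point (between the pads) lies ctrl.tcp_to_grasp behind it (ctrl.tcp_to_grasp is the distance from the TCP to the grasp point, in m); z points along the fingers, y is the line along which they close (so a half turn about z gives the same grasp; the last joint's range is limited). The gripper opens to 85 mm and grips with 20 to 120 N. Pads are 22 mm wide; open, the fingers measure 114 mm over their backs; the gripper's body (76 mm by 85 mm) begins 54 mm behind the grasp point. The pads swing forward as they close: fully open they stand 13 mm farther back than shut.
Start: joints at [-0.15, 0.286, 1.577, -0, 1.279, -0.15], TCP at [0.675, 0, 0.231] pointing down, gripper open.
Joint ranges: [-2.77, 2.77], [-0.9, 2.22], [0.21, 2.48], [-1.53, 4.67], [0.24, 2.81], [-2.84, 2.84]. Speed limits (rad/s): [2.79, 2.79, 3.14, 3.14, 3.14, 3.14].

### API

Orientations are given as a unit quaternion [x, y, z, w].
In Python, from plant import ctrl gives the robot as it stands.
- The arm moves only by the shell command python3 -m inch 'ROWS' [FORCE]. ROWS is JSON, a list of rows, each an object with "slide": the shift along the tool's x, y, z in cm, a list of three; "turn": the turn about the tool's z in rad; "grip": the finger opening in cm, from 0 to 8.54. A call has 1 to 20 rows; each row is the pose to reach, as a shift and turn from the pose commanded when the call began, along the tool's axes at that moment; what a row does not reach only later rows make up. A row lasts 1/10 s, in which the tool goes at most 50 mm and 8.59 degrees, less where a joint would pass 70% of its speed; a pose out of reach is approached as far as the arm can. A call with a gripper value outside its range is refused whole. The fingers move at their own pace and stop on an object; FORCE is the grip in N (left out, the last holds). Time passes only in rows, so rows that repeat a pose let the fingers close. It gives the time, the measured TCP pose, the force, the opening and the grip force at its end, in the units of the state.
- ctrl.get_state(): the state, without advancing time (a new reading comes with each control period).
- ctrl.read_camera(name): name is "scene" or "side" or "wrist"; returns (picture, depth): 420x560x3 uint8, red, green, blue; 420x560 float32, m along the optical axis (not along the pixel's ray), 0 where there is no reading.
- ctrl.camera_info(name): a dict with "K" (3x3 intrinsics, pixels), "camera_from_world" (4x4, takes a point from world to camera coordinates); the wrist camera has in their place "T_tool_cam" (4x4, takes a point from camera to tool coordinates, whose origin is the TCP and whose axes are the flange's). Camera axes: x right, y down, z forward; pixel columns grow to the right and rows downward; lengths in m; the calibration is good to about 2 mm. A picture is of the moment at which its call begins: read the wrist's pose just before it. camera_info takes no time and is no camera call.
- ctrl.sign_off(): hands the job in; it is judged then, once.
The state is a dict: "time": time; "qpos": joint angles; "dq": joint speeds; "joint_efforts": joint torques, N m; "eef_pos": TCP position; "tcp_rot": TCP orientation; "contact_force": force on the tool from outside, world axes, zero at the start; "wrist_torque": the same for the moment, N m; "opening": opening from 0.0 (shut) to 1.0 (fully open); "finger_force": force on a finger pad.
Only numpy, scipy, OpenCV 4.12 (cv2) and the standard library are available. Lean on these libraries where they do the work, as an engineer would, in place of code of your own. Each camera call takes 0.05 s, during which the arm holds its last target. There are 200 camera calls.

### The job

Two small wooden cupboards stand side by side on the worktop. Take the one with the two-panel folding (bifold) door by its upright bar handle and pull, so that both panels fold along the track until the door is fully folded open against its stop, so that the jars inside can be reached; then let go. Leave the one-piece door of the other cupboard shut.

Things in the scene. Friction and masses are not known exactly. Their poses are not given: they have to be found in the camera images.
- fold_cupboard: Fixed wooden cupboard (mm) 160 deep x 270 wide x 200 high with metal track rail on top front, closed by two panels 120 wide, 12 thick; jars inside. May stand left or right, yawed. Origin: centre of underside; +x into it, +y left, z up. Jamb hinge axis at x -80, y +120; fold hinge at seam; back faces of shut panels at x -80; far edge of right (lead) panel slides in the track along x -80.
- fold_handle: (mm) Upright round steel bar, 10 thick, z 40 to 185, axis 40 off the lead panel's face, 30 right of the seam; stems at z 95, 130; top 50 free all round. Origin on its axis at z 165, a good grip from above; +x to the panel. Turns in the fingers. Door at a: in the cupboard frame x = -80 - 90 sin a - 52 cos a, y = 120 - 150 cos a - 52 sin a (mm): out to the robot, then left.
- fold_door (a joint): Angle of the left (jamb) panel, rad: 0 = both panels flat and shut, 1.35 = stop, fully folded open, the panels standing out at the left of the opening. The lead panel turns back at the same angle. Starts nearly shut, 0 to 0.15. Slight friction, a few N at the handle; stays where it is left.
- plain_door (a joint): Angle of the other cupboard's door, rad, 0 = shut. Same size and kind of handle, but one single panel without a seam, no metal track; its handle is near the door's right edge. Must stay shut; light hinge.

How it is judged:
By the outcome, as a careful person would: the job done as asked, in the order asked, and still so for the second after the job is handed in, with the robot touching nothing.
It also fails if it takes over 32 s, if anything falls off the work surface, if the arm or the gripper's body presses on something with over 40 N, if the wrist force passes 120 N, or if a joint passes its speed limit or range.

## Working session

There is one attempt and no reset: what is moved stays moved. The work goes in short steps, Python scripts to look and compute and a shell command to move; the robot and the scene stay as the last step left them, time stands still between calls to the robot, and variables do not carry over. Pictures are saved under pics/ and viewed, at most 10 in all, crops included, and the job is handed in when it is done.

```bash
mkdir -p pics
cat > h.py <<'E'
import numpy as np, cv2
from plant import ctrl
def world(name,d,uv):
    i=ctrl.camera_info(name);K=np.array(i["K"]);T=np.linalg.inv(np.array(i["camera_from_world"]))
    uv=np.atleast_2d(uv).astype(int);z=d[uv[:,1],uv[:,0]]
    p=np.c_[(uv[:,0]-K[0,2])/K[0,0]*z,(uv[:,1]-K[1,2])/K[1,1]*z,z]
    return p@T[:3,:3].T+T[:3,3]
E
python3 - <<'E'
from h import *
s=ctrl.get_state();print(s["time"],s["eef_pos"],s["tcp_rot"],s["opening"],ctrl.tcp_to_grasp)
for n in("scene","side"):
    p,d=ctrl.read_camera(n);cv2.imwrite(f"pics/{n}0.png",p[:,:,::-1]);np.savez(f"{n}0.npz",p=p,d=d)
    print(np.linalg.inv(ctrl.camera_info(n)["camera_from_world"]).round(2))
E
```

```text
0.0 [6.74354467e-01 1.14453753e-04 2.29938174e-01] [ 7.07102808e-01  7.07109774e-01 -7.01415581e-04 -9.45681531e-04] 1.0037850473017598 0.0187
[[-0.65  0.32 -0.68  1.33]
 [ 0.76  0.28 -0.59  0.65]
 [-0.   -0.91 -0.42  0.56]
 [ 0.    0.    0.    1.  ]]
[[-0.94 -0.24  0.26  0.22]
 [-0.35  0.66 -0.66  1.03]
 [-0.01 -0.71 -0.7   1.18]
 [ 0.    0.    0.    1.  ]]
```

View pics/scene0.png

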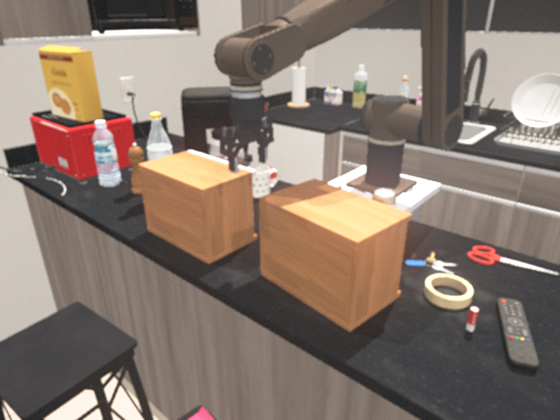

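View pics/side0.png

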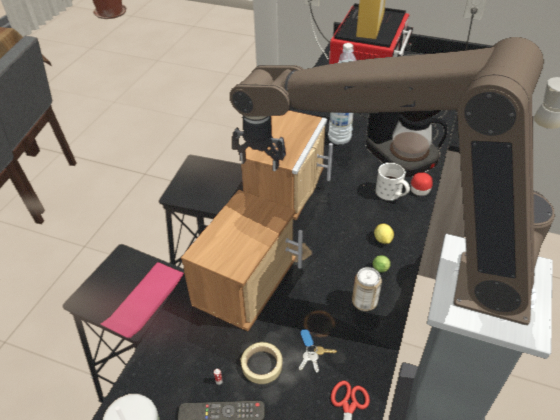

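The fold cupboard is the far one, on the robot's right (white rail, side image about (325,120)–(295,205)), with its handle at about (330,160). The plain cupboard is on the left, with its handle at about (300,248). Next I'll take an enlarged crop and measure.

Run:
```python
from h import *
f=np.load("side0.npz");p,d=f["p"],f["d"]
c=p[100:280,230:370,::-1];cv2.imwrite("pics/c1.png",cv2.resize(c,None,fx=3.3,fy=3.3,interpolation=cv2.INTER_CUBIC))
v,u=np.mgrid[90:290,230:370];uv=np.c_[u.ravel(),v.ravel()]
P=world("side",d,uv);col=p[uv[:,1],uv[:,0]].astype(int)
top=(abs(P[:,2]-.2)<.006)&(P[:,0]>.5)
sat=col.max(1)-col.min(1)
for n,m in(("grey",sat<40),("wood",sat>=40)):
    q=P[top&m];print(n,len(q));
    for s in(q[q[:,1]<-.0],q[q[:,1]>=0]):
        if len(s)>5: print(cv2.minAreaRect((s[:,:2]*1000).astype(np.float32)),cv2.boxPoints(cv2.minAreaRect((s[:,:2]*1000).astype(np.float32))).round().tolist())
# handle points
for a,b in(((322,140),(338,182)),((292,228),(310,268))):
    m=(uv[:,0]>=a[0])&(uv[:,0]<=b[0])&(uv[:,1]>=a[1])&(uv[:,1]<=b[1])&(sat<45)&(P[:,2]>.07)&(P[:,2]<.195)
    for x,w in sorted(zip(uv[m].tolist(),P[m].round(3).tolist()),key=lambda t:t[0][1])[::4]:print(x,w)
```

```text
grey 285
((633.1674194335938, -191.1014404296875), (271.1777648925781, 97.38867950439453), 88.72340393066406) [[581.0, -326.0], [679.0, -328.0], [685.0, -57.0], [588.0, -54.0]]
wood 5522
((677.5775146484375, -194.6050567626953), (278.05682373046875, 160.14035034179688), 87.99118041992188) [[593.0, -331.0], [753.0, -336.0], [762.0, -58.0], [602.0, -53.0]]
((642.4769287109375, 211.80938720703125), (273.3391418457031, 175.13861083984375), 82.67920684814453) [[538.0, 87.0], [712.0, 65.0], [747.0, 336.0], [573.0, 359.0]]
[329, 143] [0.543, -0.23, 0.183]
[330, 144] [0.538, -0.226, 0.184]
[331, 145] [0.536, -0.231, 0.177]
[329, 147] [0.541, -0.225, 0.172]
[331, 148] [0.534, -0.224, 0.171]
[328, 150] [0.544, -0.229, 0.156]
[328, 151] [0.542, -0.223, 0.158]
[328, 152] [0.541, -0.219, 0.158]
[328, 153] [0.543, -0.227, 0.147]
[328, 154] [0.541, -0.22, 0.148]
[329, 155] [0.539, -0.223, 0.143]
[324, 156] [0.556, -0.228, 0.131]
[329, 156] [0.538, -0.223, 0.139]
[324, 157] [0.554, -0.221, 0.132]
[328, 157] [0.542, -0.224, 0.133]
[325, 158] [0.55, -0.221, 0.13]
[329, 158] [0.537, -0.219, 0.135]
[330
[... 1109 characters left out ...]
.148, 0.138]
[296, 245] [0.518, 0.145, 0.128]
[300, 245] [0.506, 0.145, 0.133]
[300, 246] [0.506, 0.148, 0.132]
[300, 247] [0.506, 0.145, 0.125]
[300, 248] [0.505, 0.149, 0.126]
[300, 249] [0.504, 0.152, 0.125]
[294, 250] [0.525, 0.138, 0.098]
[301, 250] [0.503, 0.145, 0.113]
[295, 251] [0.521, 0.142, 0.099]
[300, 251] [0.505, 0.148, 0.113]
[294, 252] [0.523, 0.144, 0.097]
[298, 252] [0.511, 0.145, 0.103]
[294, 253] [0.523, 0.144, 0.093]
[298, 253] [0.511, 0.146, 0.1]
[297, 254] [0.514, 0.144, 0.093]
[301, 254] [0.503, 0.147, 0.1]
[301, 255] [0.505, 0.139, 0.087]
[301, 256] [0.503, 0.144, 0.089]
[301, 257] [0.505, 0.14, 0.079]
[301, 258] [0.504, 0.141, 0.076]
[298, 260] [0.511, 0.147, 0.072]
```

View pics/c1.png

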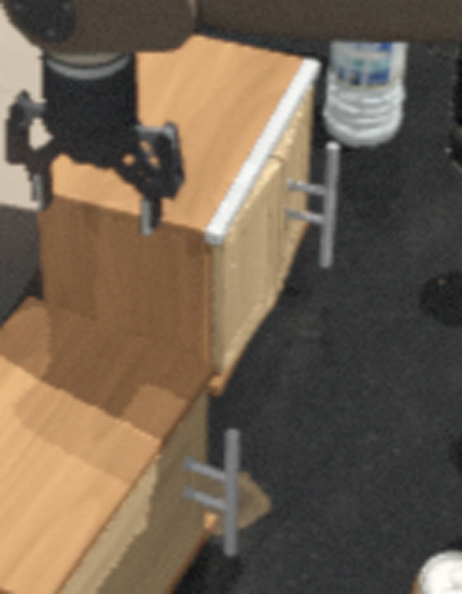

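Rail and seam confirm that the right-hand cupboard has the bifold door. Its handle axis is at about (0.541, -0.227) and it is yawed about -0.03. I'll move above the handle, turned so the fingers close along world y.

```bash
python3 -m inch '[{"slide":[-4,-3,-1],"turn":0.15,"grip":8.5},{"slide":[-8,-5,-1],"turn":0.3,"grip":8.5},{"slide":[-12,-7,-1],"turn":0.45,"grip":8.5},{"slide":[-16,-9,-1],"turn":0.6,"grip":8.5},{"slide":[-19,-11,-1],"turn":0.75,"grip":8.5},{"slide":[-21,-12.5,-1],"turn":0.9,"grip":8.5},{"slide":[-22.7,-13.3,-1],"turn":1.05,"grip":8.5},{"slide":[-22.7,-13.3,-1],"turn":1.2,"grip":8.5},{"slide":[-22.7,-13.3,-1],"turn":1.35,"grip":8.5},{"slide":[-22.7,-13.3,-1],"turn":1.5,"grip":8.5},{"slide":[-22.7,-13.3,-1],"turn":1.57,"grip":8.5},{"slide":[-22.7,-13.3,-1],"turn":1.57,"grip":8.5},{"slide":[-22.7,-13.3,-1],"turn":1.57,"grip":8.5}]' 70
python3 - <<'E'
from h import *
from scipy.spatial.transform import Rotation as R
s=ctrl.get_state();p,d=ctrl.read_camera("wrist");i=ctrl.camera_info("wrist")
cv2.imwrite("pics/w1.png",p[:,:,::-1]);Rt=R.from_quat(s["tcp_rot"]).as_matrix()
print(s["time"],s["eef_pos"],Rt.round(3),s["qpos"])
v,u=np.mgrid[0:420,0:560];K=np.array(i["K"]);T=np.array(i["T_tool_cam"])
P=np.stack([(u-K[0,2])/K[0,0]*d,(v-K[1,2])/K[1,1]*d,d],-1)@T[:3,:3].T+T[:3,3]
W=P@Rt.T+s["eef_pos"];np.savez("w1.npz",p=p,W=W,P=P)
m=(abs(W[...,0]-.54)<.025)&(abs(W[...,1]+.226)<.03)&(W[...,2]>.15)&(W[...,2]<.195)
print(m.sum(),W[m].mean(0),np.median(W[m],0),np.ptp(W[m],0), u[m].mean(),v[m].mean())
E
```

```text
time: 1.4
eef_pos: [0.5418, -0.2268, 0.2409]
tcp_rot: [1.0, 0.001, -0.0, -0.0]
contact_force: [-1.2, -0.5, 0.3]
opening: 0.994
finger_force: 0.0
1.4 [ 0.54178285 -0.2268001   0.24088868] [[ 1.     0.002 -0.001]
 [ 0.002 -1.     0.   ]
 [-0.001 -0.    -1.   ]] [-5.69108579e-01  8.78342917e-02  1.78765934e+00  1.85896017e-05
  1.26691568e+00  9.99248212e-01]
476 [ 0.53943374 -0.22898479  0.17417054] [ 0.54020214 -0.22883713  0.17871626] [0.01040991 0.00975832 0.03565759] 287.37394957983196 232.74789915966386
```

View pics/w1.png

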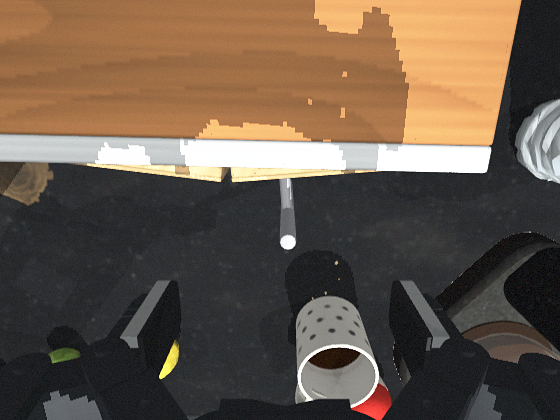

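Wrist view: bar top at (288,242), rail running from (0,163) to (490,172), seam at (227,170) slightly out. The bar is at (0.540, -0.229). I'll descend, close, and compute the yaw.

```bash
python3 -m inch '[{"slide":[-0.2,0.2,3],"turn":0,"grip":8.5},{"slide":[-0.2,0.2,6],"turn":0,"grip":8.5},{"slide":[-0.2,0.2,9],"turn":0,"grip":8.5},{"slide":[-0.2,0.2,9.5],"turn":0,"grip":8.5},{"slide":[-0.2,0.2,9.5],"turn":0,"grip":0},{"slide":[-0.2,0.2,9.5],"turn":0,"grip":0},{"slide":[-0.2,0.2,9.5],"turn":0,"grip":0},{"slide":[-0.2,0.2,9.5],"turn":0,"grip":0},{"slide":[-0.2,0.2,9.5],"turn":0,"grip":0},{"slide":[-0.2,0.2,9.5],"turn":0,"grip":0},{"slide":[-0.2,0.2,9.5],"turn":0,"grip":0},{"slide":[-0.2,0.2,9.5],"turn":0,"grip":0}]' 70
python3 - <<'E'
from h import *
f=np.load("w1.npz");W=f["W"];p=f["p"].astype(int)
m=(abs(W[...,2]-.2)<.015)&(np.ptp(p,-1)<30)&(W[...,0]>.55)
for lo,hi in((0,120),(200,320),(380,485)):
    k=m.copy();k[:,:lo]=0;k[:,hi:]=0;w=W[k];print(len(w),w.mean(0).round(4),np.percentile(w[:,0],[2,98]).round(4))
vx,vy,x,y=cv2.fitLine(W[m][:,:2].astype(np.float32),2,0,.01,.01).ravel()
yaw=np.arctan2(-vx*np.sign(vy),abs(vy));print("yaw",yaw,W[m][:,1].min(),W[m][:,2].mean())
h=lambda a:np.array([-80-90*np.sin(a)-52*np.cos(a),120-150*np.cos(a)-52*np.sin(a)])
c,s=np.cos(yaw),np.sin(yaw);Rm=np.array([[c,-s],[s,c]])
for a0 in(.05,.1,.15):
  cen=np.array([540,-229])-Rm@h(a0);print(a0,"centre",cen)
  for a in(.2,.35,.5,.65,.8,.95,1.1,1.25,1.35,1.38):
    q=(Rm@(h(a)-h(a0)))/10;print(a,q[0].round(2),-q[1].round(2),end=" | ")
E
```

```text
time: 2.65
eef_pos: [0.5403, -0.2288, 0.1475]
tcp_rot: [1.0, 0.0, 0.0, -0.0]
contact_force: [-2.6, 3.3, 5.8]
opening: 0.097
finger_force: 68.2
3366 [ 0.594  -0.115   0.1987] [0.587  0.6005]
3306 [ 0.5916 -0.2147  0.1987] [0.5848 0.5981]
2897 [ 0.5896 -0.3011  0.1988] [0.5827 0.5963]
yaw -0.022741154 -0.33046103009533356 0.1987383904223146
0.05 centre [ 677.13487234 -199.69930426]
0.2 -1.25 0.46 | 0.35 -2.34 0.58 | 0.5 -3.24 0.34 | 0.65 -3.94 -0.24 | 0.8 -4.41 -1.16 | 0.95 -4.65 -2.39 | 1.1 -4.65 -3.91 | 1.25 -4.41 -5.68 | 1.35 -4.12 -6.98 | 1.38 -4.01 -7.38 | 0.1 centre [ 681.47201996 -197.76692125]
0.2 -0.82 0.27 | 0.35 -1.91 0.39 | 0.5 -2.81 0.15 | 0.65 -3.5 -0.44 | 0.8 -3.98 -1.35 | 0.95 -4.22 -2.59 | 1.1 -4.21 -4.1 | 1.25 -3.98 -5.87 | 1.35 -3.69 -7.17 | 1.38 -3.58 -7.58 | 0.15 centre [ 685.6486475 -196.2170115]
0.2 -0.4 0.12 | 0.35 -1.49 0.23 | 0.5 -2.39 -0.01 | 0.65 -3.09 -0.59 | 0.8 -3.56 -1.51 | 0.95 -3.8 -2.74 | 1.1 -3.8 -4.26 | 1.25 -3.56 -6.03 | 1.35 -3.27 -7.33 | 1.38 -3.16 -7.73 |
```

Gripped. The start angle is about 0.07. I'll pull the first half and check the force.

```bash
python3 -m inch '[{"slide":[-0.5,0.2,0],"turn":0,"grip":0},{"slide":[-1.1,0.4,0],"turn":0,"grip":0},{"slide":[-1.65,0.45,0],"turn":0,"grip":0},{"slide":[-2.2,0.5,0],"turn":0,"grip":0},{"slide":[-2.65,0.4,0],"turn":0,"grip":0},{"slide":[-3.05,0.25,0],"turn":0,"grip":0},{"slide":[-3.45,0,0],"turn":0,"grip":0},{"slide":[-3.75,-0.3,0],"turn":0,"grip":0},{"slide":[-3.75,-0.3,0],"turn":0,"grip":0},{"slide":[-3.75,-0.3,0],"turn":0,"grip":0}]' 70
```

```text
time: 3.65
eef_pos: [0.5042, -0.2259, 0.1475]
tcp_rot: [1.0, 0.0, 0.003, 0.0]
contact_force: [4.1, 3.6, 2.7]
opening: 0.097
finger_force: 68.9
```

Force is small, so I'll continue to the stop.

```bash
python3 -m inch '[{"slide":[-0.25,-0.45,0],"turn":0,"grip":0},{"slide":[-0.47,-0.92,0],"turn":0,"grip":0},{"slide":[-0.6,-1.5,0],"turn":0,"grip":0},{"slide":[-0.71,-2.15,0],"turn":0,"grip":0},{"slide":[-0.72,-2.9,0],"turn":0,"grip":0},{"slide":[-0.7,-3.7,0],"turn":0,"grip":0},{"slide":[-0.6,-4.5,0],"turn":0,"grip":0},{"slide":[-0.47,-5.4,0],"turn":0,"grip":0},{"slide":[-0.3,-6.1,0],"turn":0,"grip":0},{"slide":[-0.2,-6.7,0],"turn":0,"grip":0},{"slide":[-0.1,-7,0],"turn":0,"grip":0},{"slide":[-0.1,-7.1,0],"turn":0,"grip":0},{"slide":[-0.1,-7.1,0],"turn":0,"grip":0}]' 70
```

```text
time: 4.95
eef_pos: [0.5041, -0.1571, 0.1476]
tcp_rot: [1.0, 0.001, 0.004, 0.003]
contact_force: [6.4, -3.4, -0.3]
opening: 0.096
finger_force: 69.0
```

```bash
python3 -m inch '[{"slide":[0.1,-0.3,0],"turn":0,"grip":0},{"slide":[0.15,-0.6,0],"turn":0,"grip":0},{"slide":[0.15,-0.6,0],"turn":0,"grip":0},{"slide":[0.15,-0.6,0],"turn":0,"grip":0}]' 70
python3 - <<'E'
from h import *
p,d=ctrl.read_camera("side");cv2.imwrite("pics/s2.png",cv2.resize(p[90:290,220:380,::-1],None,fx=3,fy=3))
E
```

```text
time: 5.35
eef_pos: [0.5043, -0.1566, 0.1477]
tcp_rot: [1.0, 0.002, 0.002, 0.009]
contact_force: [0.8, -20.4, -0.7]
opening: 0.095
finger_force: 70.1
```

View pics/s2.png

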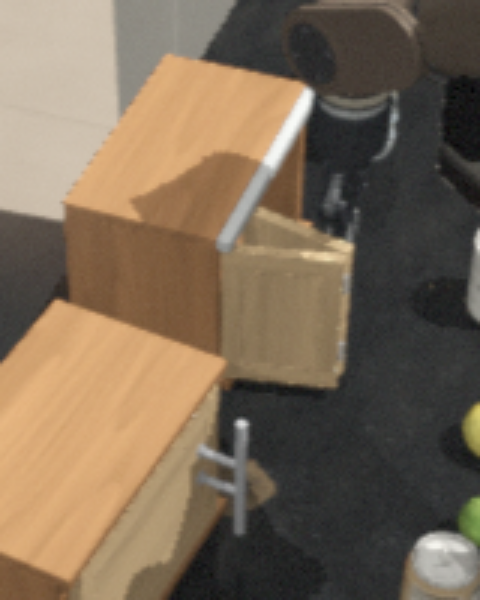

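The door is folded out at (285,310) in the crop and on its stop: 20 N with no further motion. The other door is still shut. I'll relax, open the fingers part way because the panel is close, and rise.

```bash
python3 -m inch '[{"slide":[-0.1,0.5,0],"turn":0,"grip":0},{"slide":[-0.1,0.5,0],"turn":0,"grip":2.6},{"slide":[-0.1,0.5,0],"turn":0,"grip":2.6},{"slide":[-0.1,0.5,0],"turn":0,"grip":2.6},{"slide":[-0.1,0.5,0],"turn":0,"grip":2.6},{"slide":[-0.1,0.5,-1.5],"turn":0,"grip":2.6},{"slide":[-0.1,0.5,-4],"turn":0,"grip":2.6},{"slide":[-0.1,0.5,-7],"turn":0,"grip":2.6},{"slide":[-0.1,0.5,-11],"turn":0,"grip":2.6},{"slide":[-0.1,0.5,-12],"turn":0,"grip":2.6},{"slide":[-0.1,0.5,-12],"turn":0,"grip":2.6}]'
python3 - <<'E'
from h import *
s=ctrl.get_state();p,d=ctrl.read_camera("wrist");cv2.imwrite("pics/w3.png",p[:,:,::-1])
from scipy.spatial.transform import Rotation as R
i=ctrl.camera_info("wrist");v,u=np.mgrid[0:420,0:560];K=np.array(i["K"]);T=np.array(i["T_tool_cam"])
P=np.stack([(u-K[0,2])/K[0,0]*d,(v-K[1,2])/K[1,1]*d,d],-1)@T[:3,:3].T+T[:3,3]
W=P@R.from_quat(s["tcp_rot"]).as_matrix().T+s["eef_pos"]
m=(abs(W[...,0]-.504)<.025)&(abs(W[...,1]+.157)<.025)&(W[...,2]>.17)&(W[...,2]<.192)
print(m.sum(),np.median(W[m],0))
E
```

```text
time: 6.5
eef_pos: [0.5032, -0.1545, 0.2699]
tcp_rot: [1.0, 0.001, 0.003, 0.002]
contact_force: [0.4, -0.5, -0.2]
opening: 0.305
finger_force: 0.0
240 [ 0.50188327 -0.15815605  0.18319912]
```

View pics/w3.png

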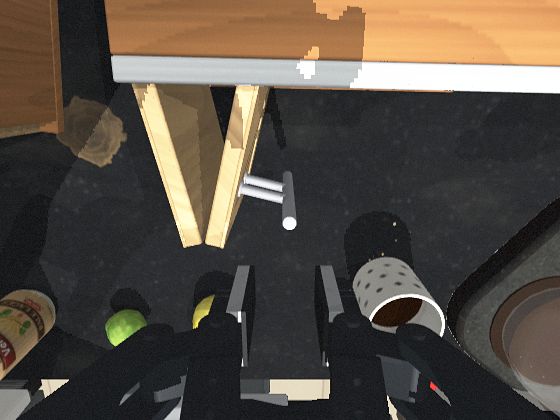

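The panels are folded into a narrow V (about 1.33 rad from the (145,85)–(193,245) and (245,88)–(215,245) edges). The bar is free at (289,223) and the gripper is clear of everything.

```bash
python3 -c "
from plant import ctrl
print(ctrl.sign_off())"
```

```text
the job is handed in; nothing more can be done
None
```

The bifold door is folded open to its stop and released, the other cupboard's door was left shut, and the job is handed in at about 6.5 s on the robot's clock.

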